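# Hook a parts tray onto the bottom tray and click it home

## Task

Take the middle tray out of the packed row of three on the sloping rack and stack it on the bottom tray on the base plate: gently feel where that tray is clamped, hook the two front toes under its two front hooks, swing the back down so that the four corner lugs drop inside the rim, and press the back down until the sprung catch snaps over its tab and it sits level and fully home. Never force it (stay under 30 N). Leave the other two trays in place on the rack, and let go of the stacked tray.

Things in the scene. Friction and masses are not known exactly. Their poses are not given: they have to be found in the camera images.
- tray_c (a point): Centre of the tray to move: the middle of three alike grey trays touching in a row on the sloping rack. Open box 130 deep (x, front to back) x 90 wide (y, left) x 50 mm high (z, out of its open top), walls 5, floor 4; 0.25 kg; point 25 mm above the floor's underside. Grip: solid divider across it along y at x = 0, 12 mm thick, wall-high; compartments beside it 54 (x) by 80 mm (y).
- tray_toes (a point): Point midway between the tips of that tray's two front toes. In tray_c's axes: x = -81, y = 0, z = -22 mm; same axes. Each toe sticks out 16 mm from the front edge (-x), is 16 mm wide and 6 mm thick, flush with the floor's underside, at y = +-30 mm.
- tray_lugs (a point): Point under the middle of that tray, level with the tips of its four corner lugs (tray_c's axes: 0, 0, -33 mm). The lugs stand 8 mm below the floor's underside at x = +-51, y = +-31 mm; round, 14 mm across, tapering to 9 mm at the tip.
- tray_tab (a point): Middle of the end of the tab on that tray's back edge (tray_c's axes: x = +75, y = 0, z = -22 mm). The tab sticks out 10 mm, is 30 mm wide and 6 mm thick, flush with the floor's underside.
- left_tray_c (a point): Centre of the left neighbour on the rack, a tray of the same shape; it touches the middle tray's left wall and must stay where it is.
- right_tray_c (a point): Centre of the right neighbour on the rack, a tray of the same shape; it touches the middle tray's right wall and must stay where it is.
- rack_slope (a point): Centre of the fixed rack's sloping top, 60 mm above the worktop; axes level, x towards its high back. Top 184 by 275 mm, 30 degrees steep, low in front. An 18 mm high stop along the low edge holds the toes, cheeks 23 mm high stand at both ends. The trays stand on their lugs on the slope, so their open tops lean 30 degrees towards the rack's front.
- base_rim (a point): Middle of the fixed slotted base plate, at the height of the bottom tray's rim, 54 mm above the worktop. x from front (hooks) to back (catch), y left, z up. The bottom tray (130 x 90 x 50 mm, walls 5, no divider, fittings inside below the rim) is clamped on it, but anywhere up to 18 mm forward or back of this point along x: that shift is not reported and has to be felt or seen.
- base_hooks (a point): Midway between the bottom tray's two front hooks at the inner lower edge of their lips, for zero shift (base_rim's axes: x = -76.5, z = +8.5 mm). Hooks at y = +-30 mm, 22 mm wide; posts' inner face at x = -85; rigid lips 3.5 mm thick; open gap post to wall, 18 mm deep. A level tray cannot get under; with its back raised 30 degrees the toes pass until the front lugs meet the front wall.
- base_catch (a point): Tip of the sprung steel catch's nose, for zero shift (base_rim's axes: x = +70.5, y = 0, z = +10 mm). 28 mm wide; its steep ramp rises backwards from the tip to z = +26 mm. The tray's tab comes down on the ramp, pushes the catch back 3 to 7 mm and slips under. Pressed on the tray's back wall this takes some 4 to 10 N; its weight alone is not enough.
- catch (a joint): Travel of the sprung catch in m: 0 = forward (rest), grows as it is pushed back away from the tray, up to 0.010; 0 again once it has snapped over the tab. Spring: 1.5 N at rest, 0.25 N more per mm. Home: the upper tray's underside lies on the bottom rim (tray_c 25 mm above base_rim), level, lugs inside the rim walls with 2 mm play all round.
- base: The fixed steel base plate itself, 236 x 120 x 4 mm, origin at the middle of its underside on the worktop (54 mm below base_rim, same axes). It carries the bottom tray with hooks and catch; anything pushing on these with over 30 N counts as forcing them.

How it is judged:
By the outcome, as a careful person would: the job done as asked, in the order asked, and still so for the second after the job is handed in, with the robot touching nothing.
It also fails if it takes over 61 s, if anything falls off the work surface, if the arm or the gripper's body presses on something with over 40 N, if the wrist force passes 120 N, or if a joint passes its speed limit or range.

## Robot

A 7-joint arm with a two-finger parallel gripper is mounted at the origin on a cart in front of the work surface, level with it; the furniture and walls round the work are solid. World frame = base frame: x ahead of the robot, y to its left, z up, the work surface at z = 0. Lengths are in m, angles in rad, forces in N, time in s.
With the tool pointing down it reaches from about 0.35 to 0.9 m from the base axis. Payload 8.1 kg.
Tool frame: the origin (TCP) lies at the centre of the arm's flange, where the gripper is bolted on; the fingertips stand 178 mm ahead of it and the grasp point (between the pads) lies 159 mm ahead of it; z points along the fingers, y is the line along which they close (so a half turn about z gives the same grasp; the last joint's range is limited). The gripper opens to 92 mm and grips with 3 to 60 N. Pads are 19 mm wide; open, the fingers measure 130 mm over their backs; the gripper's body (75 mm by 190 mm) begins 47 mm behind the grasp point.
Start: joints at [-1.27, 0.434, 0.025, 1.573, -0.012, 1.134, -0.075], TCP at [0.246, 0.575, 0.405] pointing down, gripper open.
Joint ranges: [-2.62, 2.62], [-0.44, 2.09], [-1.27, 1.32], [0.08, 2.57], [-1.32, 4.46], [0.12, 2], [-2.74, 2.74]. Speed limits (rad/s): [2.22, 2.22, 3.01, 3.01, 3.14, 3.14, 3.14].

## Interface

Orientations are given as a rotation vector (axis times angle).
In Python, from cell import arm gives the robot as it stands. The module is installed in compiled form; this text tells all that it offers.
- The arm moves only by the shell command python3 -m inch 'ROWS' [FORCE]. ROWS is text: rows parted by semicolons, each of 5 numbers parted by spaces: the shift along the tool's x, y, z in m, then the turn about the tool's z in rad, then the finger opening in m, from 0 to 0.0918. In form: x y z roll fingers; .... A call has 1 to 5 rows; each row is the pose to reach, as a shift and turn from the pose commanded when the call began, along the tool's axes at that moment; what a row does not reach only later rows make up. A row lasts 1/10 s, in which the tool goes at most 50 mm and 8.59 degrees, less where a joint would pass 70% of its speed; a pose out of reach is approached as far as the arm can. A call with a gripper value outside its range is refused whole. The fingers move at their own pace and stop on an object; FORCE is the grip in N (left out, the last holds). Time passes only in rows, so rows that repeat a pose let the fingers close. It gives the time, the measured TCP pose, the force, the opening and the grip force at its end, in the units of the state.
- arm.observe(): the state, without advancing time (a new reading comes with each control period).
- arm.get_image(name): name is "scene" or "top" or "wrist"; returns the picture (480x640x3 uint8, red, green, blue); there is no depth.
- arm.get_calibration(name): a dict with "intrinsics" (3x3 intrinsics, pixels), "pose" (4x4, takes a point from camera to world coordinates). Camera axes: x right, y up, looking along -z (the intrinsics and any distortion apply to the point x, -y, -z); pixel columns grow to the right and rows downward; lengths in m; the calibration is good to about 2 mm. The wrist camera is an equidistant fisheye: a pixel r from the principal point sees the ray r / f radians off the axis. A picture is of the moment at which its call begins: read the wrist's pose just before it. get_calibration takes no time and is no camera call; for the wrist camera it gives the pose at the moment of the call.
- arm.sign_off(): hands the job in; it is judged then, once.
Trained networks look in the newest picture that a camera, given by its name, has taken for a name from the list of things; names that differ only in an ending like _2 or _b are one class to them, and where a whole thing is asked for, a point or a joint stands for the part that bears it (a point fixed in the world has none). Each returns a list of dicts, best first, with "conf" (0 to 1); they miss things now and then, are a little off and sometimes report something else, mostly with a low value. They report only what shows in the picture. A call takes as long as a camera call.
- arm.look_for(camera, query): "point" ([row, column] in pixels, amid what is visible of it).
- arm.silhouettes(camera, query): "region" (480x640 bool, what is visible of it) and "point" ([row, column] in pixels, amid what is visible of it).
- arm.place_of(camera, query): "point" ([row, column] in pixels: a listed point, or the origin of a listed thing).
The state is a dict: "clock": time; "joints": joint angles; "dq": joint speeds; "joint_efforts": joint torques, N m; "position": TCP position; "ee_rot": TCP orientation; "force": force on the tool from outside, world axes, zero at the start; "ft_torque": the same for the moment, N m; "width": opening from 0.0 (shut) to 1.0 (fully open); "gripper_force": force on a finger pad.
Only numpy, scipy, OpenCV 4.12 (cv2) and the standard library are available. Lean on these libraries where they do the work, as an engineer would, in place of code of your own. Each camera call takes 0.05 s, during which the arm holds its last target. There are 200 camera calls.

## Working session

There is one attempt and no reset: what is moved stays moved. The work goes in short steps, Python scripts to look and compute and a shell command to move; the robot and the scene stay as the last step left them, time stands still between calls to the robot, and variables do not carry over. Pictures are saved under pics/ and viewed, at most 10 in all, crops included, and the job is handed in when it is done.

```bash
mkdir -p pics; cat > h.py <<'E'
import numpy as np, cv2
from scipy.spatial.transform import Rotation as R
from cell import arm
def ray(cam,rc,cal=None):
    c=cal or arm.get_calibration(cam);K=np.array(c["intrinsics"]);P=np.array(c["pose"])
    u=(rc[1]-K[0,2])/K[0,0];v=(rc[0]-K[1,2])/K[1,1]
    if cam=="wrist":
        t=np.hypot(u,v);s=np.sin(t)/t if t>1e-9 else 1
        d=np.array([u*s,-v*s,-np.cos(t)])
    else: d=np.array([u,-v,-1.])
    d=P[:3,:3]@d
    return P[:3,3],d/np.linalg.norm(d)
def proj(cam,p,cal=None):
    c=cal or arm.get_calibration(cam);K=np.array(c["intrinsics"]);P=np.array(c["pose"])
    q=P[:3,:3].T@(np.array(p)-P[:3,3]);x,y,z=q[0],-q[1],-q[2]
    if cam=="wrist":
        t=np.arctan2(np.hypot(x,y),z);r=np.hypot(x,y);u,v=x/r*t,y/r*t
    else:u,v=x/z,y/z
    return np.array([K[1,1]*v+K[1,2],K[0,0]*u+K[0,2]])
def tri(rs):
    A=np.zeros((3,3));b=np.zeros(3)
    for o,d in rs:
        M=np.eye(3)-np.outer(d,d);A+=M;b+=M@o
    p=np.linalg.solve(A,b)
    return p,[np.linalg.norm((np.eye(3)-np.outer(d,d))@(p-o)) for o,d in rs]
def save(cam,n):
    im=arm.get_image(cam);cv2.imwrite(f"pics/{n}.png",im[:,:,::-1]);return im
E
python3 - <<'E'
from h import *
np.set_printoptions(precision=4,suppress=True)
ims={c:save(c,c+"0") for c in("scene","top","wrist")}
cv2.imwrite("pics/st.png",cv2.resize(np.vstack([ims["scene"],ims["top"]])[:,:,::-1],(600,900))[:, :])
for c in ims:
    cal=arm.get_calibration(c);print(c,np.array(cal["pose"])[:3,3],np.array(cal["intrinsics"])[0])
names="tray_c tray_toes tray_lugs tray_tab left_tray_c right_tray_c rack_slope base_rim base_hooks base_catch base".split()
for n in names:
    rs=[];o=""
    for c in ims:
        r=arm.place_of(c,n)
        if r: o+=f" {c}:{np.round(r[0]['point'])} {r[0]['conf']:.2f}({len(r)})"; rs.append(ray(c,r[0]['point']))
    print(n,o, *(tri(rs) if len(rs)>1 else ()))
s=arm.observe();print(s)
E
```

```text
scene [ 0.1218 -0.8634  0.7906] [493.8555   0.     318.9816]
top [ 0.4673 -0.0227  1.2025] [508.3032   0.     324.178 ]
wrist [0.184  0.6016 0.3838] [371.6483   0.     317.3847]
tray_c  scene:[197. 269.] 0.97(1) top:[256. 225.] 0.68(1) [0.5046 0.2138 0.0974] [np.float64(0.00426037767152062), np.float64(0.0042603776715206005)]
tray_toes  scene:[219. 248.] 0.68(2) top:[279. 224.] 0.85(1) [0.4513 0.2322 0.0308] [np.float64(0.0010282183133283472), np.float64(0.001028218313328271)]
tray_lugs  scene:[209. 277.] 0.64(1) top:[247. 236.] 0.83(1) [0.5232 0.1983 0.0631] [np.float64(0.0014373312105706562), np.float64(0.0014373312105707221)]
tray_tab  scene:[191. 297.] 0.64(1) top:[220. 236.] 0.71(1) [0.5801 0.1919 0.1071] [np.float64(0.0015173095681524013), np.float64(0.0015173095681522452)]
left_tray_c  scene:[183. 266.] 0.61(1) top:[243. 183.] 0.64(1) [0.5346 0.3114 0.0833] [np.float64(0.00531908832219914), np.float64(0.005319088322199191)]
right_tray_c  scene:[218. 272.] 0.59(2) top:[253. 416.] 0.74(3) [ 0.4449 -0.1516  0.2779] [np.float64(0.059636643722545665), np.float64(0.05963664372254579
[... 473 characters left out ...]
7), np.float64(0.0005976419487959111)]
base  scene:[327. 342.] 0.57(1) top:[253. 412.] 0.87(2) [ 0.5113 -0.2056 -0.0092] [np.float64(0.0022774527896379693), np.float64(0.00227745278963776)]
{'clock': 1.8, 'joints': array([-1.2696,  0.4345,  0.025 ,  1.5732, -0.0116,  1.134 , -0.0751]), 'dq': array([-0.0004, -0.0002,  0.0012, -0.0013, -0.0001,  0.0004,  0.0016]), 'joint_efforts': array([ -0.0013, -66.7649,   0.983 , -31.4807,  -0.0609,   0.0326,
        -0.    ]), 'position': array([0.2456, 0.5747, 0.4047]), 'ee_rot': array([0.63  , 3.0778, 0.    ]), 'force': array([-0.5041,  1.0006,  0.8119]), 'ft_torque': array([ 0.0063, -0.0081,  0.0426]), 'gripper_force': 0.0, 'width': 1.0021563609937703}
```

```bash
ls
```

```text
h.py
pics
```

View pics/scene0.png

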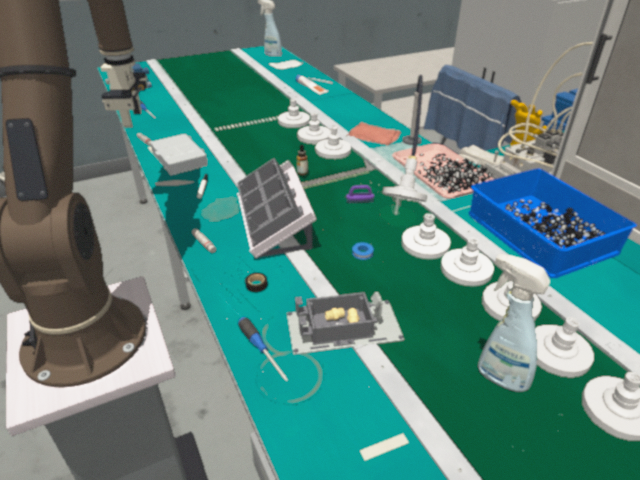

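View pics/top0.png

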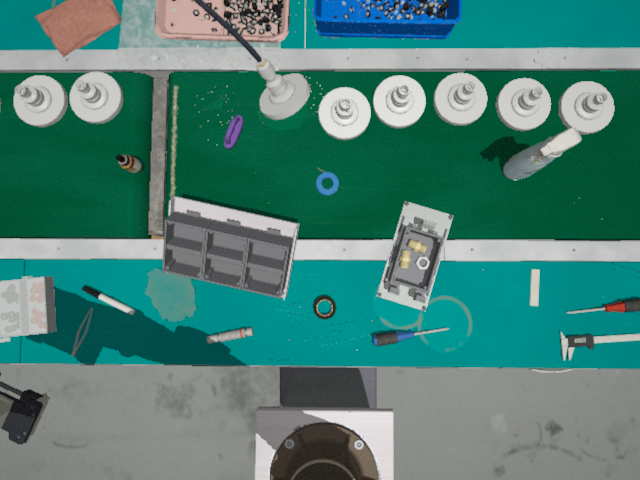

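```bash
python3 -m inch '-0.196 -0.148 0 0.74 0.09; -0.196 -0.148 0 0.74 0.09; -0.196 -0.148 0 0.74 0.09; -0.196 -0.148 0 0.74 0.09; -0.196 -0.148 0 0.74 0.09'; python3 - <<'E'
from h import *
s=arm.observe();M=R.from_rotvec(s["ee_rot"]).as_matrix();print(M.round(3),s["clock"])
print(M.T@(np.array([.49,.15,.40])-s["position"]))
E
```

```text
clock: 2.3
position: [0.3686, 0.3593, 0.405]
ee_rot: [1.71, 2.636, 0.001]
force: [0.6, 0.4, -0.1]
width: 0.981
gripper_force: 0.0
[[-0.408  0.913  0.   ]
 [ 0.913  0.408  0.001]
 [ 0.     0.001 -1.   ]] 2.3
[-0.24062392  0.02548774  0.00497452]
```

```bash
python3 -m inch '-0.24 0.025 0 0.73 0.09; -0.24 0.025 0 0.73 0.09; -0.24 0.025 0 0.73 0.09; -0.24 0.025 0 0.73 0.09; -0.24 0.025 0 0.73 0.09'; python3 -m inch '0 0 0 0 0.09;0 0 0 0 0.09;0 0 0 0 0.09'; cat > fit.py <<'E'
from h import *
from scipy.optimize import least_squares
def fit(model,obs,x0):
    # obs: list of (cam,cal,name,rc,w); model(x)->dict name->world
    def f(x):
        m=model(x);return np.concatenate([(proj(c,m[n],cal)-rc)*w*(1 if c!="wrist" else 1.0) for c,cal,n,rc,w in obs])
    r=least_squares(f,x0,loss="soft_l1",f_scale=2);return r.x,f(r.x).reshape(-1,2)
L={"tray_c":(0,0,0),"tray_toes":(-.081,0,-.022),"tray_lugs":(0,0,-.033),"tray_tab":(.075,0,-.022),"left_tray_c":(0,.0905,0),"right_tray_c":(0,-.0905,0)}
def rack(x,pitch=np.radians(30)):
    M=(R.from_euler("z",x[3])*R.from_euler("y",-pitch)).as_matrix()
    return {n:M@np.array(p)+x[:3] for n,p in L.items()}
LB={"base_rim":(0,0,0),"base":(0,0,-.054)}
def base(x): # x,y,yaw,shift
    M=R.from_euler("z",x[2]).as_matrix();o=np.array([x[0],x[1],.054])
    d={n:M@np.array(p)+o for n,p in LB.items()}
    d["base_hooks"]=M@np.array([-.0765,0,.0085])+o; d["base_catch"]=M@np.array([.0705,0,.010])+o
    return d
def gather(cams,names,minc=.4):
    ob=[]
    for c in cams:
        arm.get_image(c);cal=arm.get_calibration(c)
        for n in names:
            for r in arm.place_of(c,n)[:1]:
                if r["conf"]>minc: ob.append((c,cal,n,np.array(r["point"],float),r["conf"]))
    return ob
E
python3 - <<'E'
from fit import *
import pickle
np.set_printoptions(precision=4,suppress=True)
save("wrist","wr1")
ob=gather(["scene","top","wrist"],list(L))
obb=gather(["scene","top"],["base_rim","base_hooks","base_catch","base"])
pickle.dump((ob,obb),open("obs.pkl","wb"))
x,res=fit(rack,ob,[.505,.214,.09,-.31]);print("rack",x)
for o,r in zip(ob,res):print(o[0],o[2],o[3].round(),round(o[4],2),r.round(1))
x,res=fit(base,obb,[.503,-.213,-.32]);print("base",x)
for o,r in zip(obb,res):print(o[0],o[2],o[3].round(),round(o[4],2),r.round(1))
print(arm.observe()["position"],arm.observe()["ee_rot"],arm.observe()["clock"])
E
```

```text
clock: 2.8
position: [0.4907, 0.1507, 0.4052]
ee_rot: [2.538, 1.851, 0.002]
force: [0.5, 0.9, -0.5]
width: 0.978
gripper_force: 0.0
clock: 3.1
position: [0.4894, 0.1546, 0.4046]
ee_rot: [-2.528, -1.863, 0.0]
force: [0.4, 0.6, 0.5]
width: 0.983
gripper_force: 0.0
rack [ 0.5035  0.2151  0.0898 -0.2176]
scene tray_c [199. 267.] 0.78 [ 0.5 -0.4]
scene tray_toes [220. 246.] 0.85 [0.1 0.7]
scene tray_lugs [207. 276.] 0.89 [ 0.8 -2.5]
scene tray_tab [191. 296.] 0.76 [-1.  -1.5]
scene left_tray_c [183. 264.] 0.8 [-0.4 -1.7]
scene right_tray_c [213. 275.] 0.82 [ 4.  -2.3]
top tray_lugs [249. 234.] 0.55 [-0.7 -2. ]
top tray_tab [218. 236.] 0.63 [ 1.6 -2.1]
wrist tray_c [156. 313.] 0.65 [-0.1 -0.1]
wrist tray_toes [162. 248.] 0.56 [-0.8  2. ]
wrist tray_tab [149. 414.] 0.86 [ 0.1 -0.5]
wrist left_tray_c [ 45. 302.] 0.89 [-0.6  0.8]
wrist right_tray_c [262. 321.] 0.83 [2.3 1.2]
base [ 0.5053 -0.2114 -0.3068]
scene base_rim [308. 340.] 0.82 [0.3 2.7]
scene base_hooks [309. 307.] 0.9 [0.3 0.1]
scene base_catch [302. 378.] 0.65 [ 0.  -1.1]
scene base [327. 341.] 0.87 [-0.5  1. ]
top base_rim [256. 419.] 0.71 [-0.7 -0.7]
top base_hooks [287. 409.] 0.89 [ 0.9 -0.4]
top base_catch [225. 428.] 0.55 [0.4 0.5]
top base [254. 415.] 0.72 [ 1.8 -0.4]
[0.4898 0.1535 0.4047] [-2.5313 -1.8607 -0.0001] 4.7
```

View pics/wr1.png

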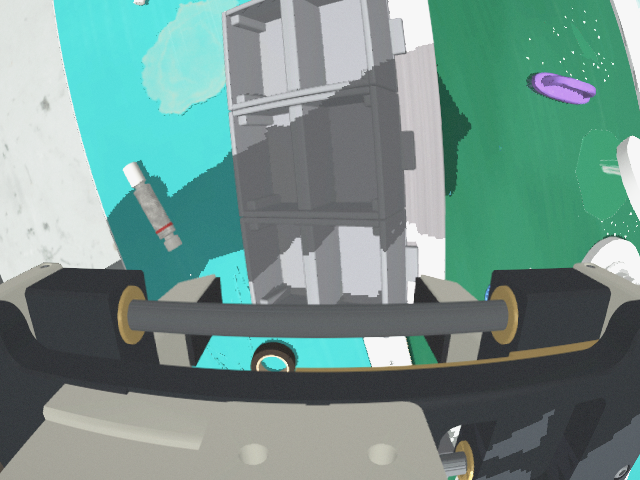

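```bash
cat > ov.py <<'E'
from h import *
def box(M,o,hx=.065,hy=.045,zt=.025):
    return [M@np.array([a*hx,b*hy,zt])+o for a,b in((-1,-1),(1,-1),(1,1),(-1,1))]
def draw(im,cam,pts,col=(0,0,255),closed=True,cal=None,s=1,off=(0,0)):
    q=np.array([(proj(cam,p,cal)[::-1]-off)*s for p in pts]).astype(np.int32)
    cv2.polylines(im,[q.reshape(-1,1,2)],closed,col,1,cv2.LINE_AA)
E
python3 - <<'E'
from ov import *
im=cv2.imread("pics/wr1.png")[60:260,200:440];im=cv2.resize(im,None,fx=3.3,fy=2.95,interpolation=3)
im=cv2.resize(cv2.imread("pics/wr1.png")[70:250,210:440],None,fx=3.3,fy=3.3,interpolation=3)
x=[.5035,.2151,.0898,-.2176];M=(R.from_euler("z",x[3])*R.from_euler("y",-np.pi/6)).as_matrix();o=np.array(x[:3])
kw=dict(s=3.3,off=(210,70))
draw(im,"wrist",box(M,o),**kw);draw(im,"wrist",box(M,o,.006,.040),(0,255,0),**kw)
draw(im,"wrist",[M@np.array(p)+o for p in((.065,.015,-.022),(.075,.015,-.022),(.075,-.015,-.022),(.065,-.015,-.022))],(255,0,0),**kw)
cv2.imwrite("pics/ov1.png",im)
E
```

```text
(no output)
```

View pics/ov1.png

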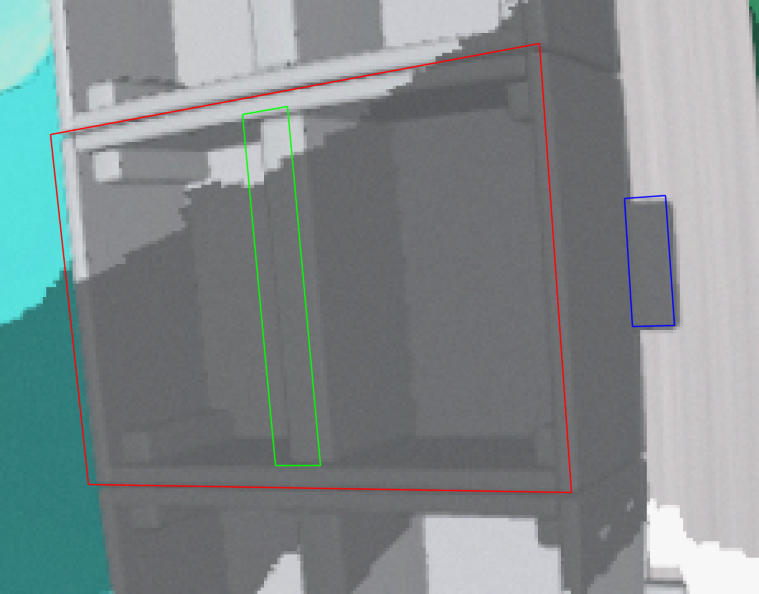

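```bash
python3 - <<'E'
from fit import *
import pickle
np.set_printoptions(precision=4,suppress=True)
ob,_=pickle.load(open("obs.pkl","rb"))
cal=[o for o in ob if o[0]=="wrist"][0][1]
pk={(-65,45):(72,136),(-65,-45):(98,487),(65,-45):(570,492),(65,45):(544,45),(-6,39):(262,118),(6,39):(303,115),(-6,-39):(288,465),(6,-39):(323,465)}
W=[(np.array([a/1e3,b/1e3,.025]),np.array([v/3.3+70,u/3.3+210])) for (a,b),(u,v) in pk.items()]
tb=[((.065,.015),(630,202)),((.075,.015),(671,200)),((.075,-.015),(676,326)),((.065,-.015),(636,326))]
W+=[(np.array([a,b,-.022]),np.array([v/3.3+70,u/3.3+210])) for (a,b),(u,v) in tb]
def run(mode,use):
    def f(x):
        p=np.pi/6 if mode<2 else x[4]; z=x[2] if mode else .087
        M=(R.from_euler("z",x[3])*R.from_euler("y",-p)).as_matrix();o=np.array([x[0],x[1],z])
        r=[proj("wrist",M@q+o,cal)-rc for q,rc in W]
        if use:
            r+=[(proj(c,M@np.array(L[n])+o,k)-rc)*.4 for c,k,n,rc,w in ob if c!="wrist"]
        return np.concatenate(r)
    s=least_squares(f,[.505,.215,.089,-.22,.52],loss="soft_l1");print(mode,use,s.x,"\n",f(s.x).reshape(-1,2)[:12].round(1).tolist())
for m in(0,1,2):
  for u in(0,1):run(m,u)
E
```

```text
0 0 [ 0.5052  0.2141  0.0898 -0.219   0.52  ] 
 [[0.2, -3.6], [-1.1, -0.2], [0.3, 2.4], [1.2, 0.9], [1.2, -2.8], [-0.3, -1.6], [-1.3, -1.2], [-1.3, 1.7], [-0.2, -0.1], [-0.3, -0.1], [0.5, 0.8], [0.7, 0.6]]
0 1 [ 0.5052  0.2141  0.8814 -0.2191  0.52  ] 
 [[0.1, -3.5], [-1.1, -0.2], [0.3, 2.4], [1.2, 0.9], [1.2, -2.7], [-0.3, -1.6], [-1.3, -1.1], [-1.3, 1.7], [-0.2, -0.0], [-0.3, 0.0], [0.5, 0.9], [0.8, 0.6]]
1 0 [ 0.5054  0.2141  0.0853 -0.221   0.52  ] 
 [[0.1, -2.8], [-1.7, 0.3], [-0.2, 2.1], [1.7, 0.9], [1.3, -2.2], [-0.1, -1.1], [-1.8, -0.9], [-1.7, 1.9], [0.0, -0.3], [-0.1, -0.3], [0.5, 0.5], [0.7, 0.3]]
1 1 [ 0.5053  0.2141  0.086  -0.2203  0.52  ] 
 [[0.1, -3.0], [-1.4, 0.1], [0.0, 2.3], [1.5, 1.0], [1.2, -2.4], [-0.2, -1.3], [-1.6, -1.0], [-1.5, 1.8], [-0.1, -0.1], [-0.2, -0.1], [0.5, 0.7], [0.8, 0.5]]
2 0 [ 0.5056  0.2141  0.085  -0.223   0.5421] 
 [[-0.1, -1.8], [-2.3, 1.0], [0.1, 1.0], [1.6, 0.0], [1.2, -2.2], [-0.2, -1.3], [-2.1, -1.1], [-1.9, 1.5], [-0.0, 0.0], [-0.1, -0.1], [0.7, 0.7], [0.8, 0.5]]
2 1 [ 0.5055  0.2141  0.0859 -0.222   0.5394] 
 [[-0.1, -2.3], [-1.9, 0.6], [0.3, 1.3], [1.4, 0.1], [1.2, -2.5], [-0.2, -1.5], [-1.8, -1.3], [-1.7, 1.4], [-0.1, 0.1], [-0.2, 0.0], [0.7, 0.8], [0.9, 0.6]]
```

```bash
cat > go.py <<'E'
import sys;from h import *
# args: x y tip_z [heading_deg of tool y]
np.set_printoptions(precision=4,suppress=True)
s=arm.observe();M=R.from_rotvec(s["ee_rot"]).as_matrix()
hd=np.degrees(np.arctan2(M[1,1],M[0,1]));a=list(map(float,sys.argv[1:]))
print("tip",s["position"]-[0,0,.178],"hd",round(hd,2),"t",s["clock"],"tilt",M[:,2])
if a:
    print("row",M.T@(np.array(a[:3])+[0,0,.178]-s["position"]),"roll",np.radians(hd-a[3]) if len(a)>3 else 0)
E
python3 go.py .4956 .2163 .130 -12.6
```

```text
tip [0.4898 0.1535 0.2267] hd -17.36 t 4.7 tilt [ 0.  0. -1.]
row [ 0.0617 -0.0132  0.0967] roll -0.08312531139153241
```

```bash
python3 -m inch '0.0617 -0.0132 0.05 -0.083 0; 0.0617 -0.0132 0.05 -0.083 0; 0.0617 -0.0132 0.0967 -0.083 0; 0.0617 -0.0132 0.0967 -0.083 0; 0.0617 -0.0132 0.0967 -0.083 0' 25;python3 -m inch '0 0 0 0 0; 0 0 0 0 0; 0 0 0.004 0 0; 0 0 0.008 0 0; 0 0 0.008 0 0'; python3 go.py .4956 .2163 .118 -12.6
```

```text
clock: 5.2
position: [0.4954, 0.2165, 0.3072]
ee_rot: [2.452, 1.964, -0.003]
force: [-0.6, -0.6, -0.3]
width: 0.594
gripper_force: 0.0
clock: 5.7
position: [0.4954, 0.2162, 0.2995]
ee_rot: [-2.452, -1.964, 0.001]
force: [-0.7, 0.4, 0.7]
width: 0.157
gripper_force: 0.0
tip [0.4954 0.2162 0.1215] hd -12.61 t 5.7 tilt [-0.0008 -0.0004 -1.    ]
row [0.0001 0.0002 0.0035] roll -0.00021715646190173244
```

```bash
python3 -m inch '0 0 0.003 0 0; 0 0 0.005 0 0; 0 0 0.006 0 0; 0 0 0.007 0 0; 0 0 0.007 0 0';python3 -m inch '0 0 0.001 0 0; 0 0 0.001 0 0; 0 0 0.002 0 0; 0 0 0.002 0 0'; python3 -m inch '0 0 0.001 0 0; 0 0 0.001 0 0'
```

```text
clock: 6.2
position: [0.4956, 0.2163, 0.2929]
ee_rot: [-2.452, -1.964, 0.0]
force: [-0.5, 0.0, 0.2]
width: 0.008
gripper_force: 0.0
clock: 6.6
position: [0.4956, 0.2163, 0.2909]
ee_rot: [-2.452, -1.964, 0.0]
force: [0.0, 0.5, 0.1]
width: 0.007
gripper_force: 0.0
clock: 6.8
position: [0.4956, 0.2163, 0.2899]
ee_rot: [-2.452, -1.964, 0.0]
force: [-0.8, 0.4, -0.4]
width: 0.007
gripper_force: 0.0
```

```bash
for i in 1 2; do python3 -m inch '0 0 0.001 0 0; 0 0 0.001 0 0' | egrep 'pos|force:'; done
```

```text
position: [0.4957, 0.2163, 0.2894]
force: [-1.7, -0.6, 5.7]
gripper_force: 2.8
position: [0.4957, 0.2163, 0.2891]
force: [-4.6, -2.3, 14.3]
gripper_force: 6.9
```

```bash
for i in 1 2; do python3 -m inch '0 0 0.001 0 0; 0 0 0.001 0 0' | egrep 'pos|force:'; done
```

```text
position: [0.4961, 0.2162, 0.2886]
force: [-4.4, -2.6, 18.3]
gripper_force: 16.1
position: [0.4961, 0.2162, 0.2884]
force: [-7.9, -2.6, 28.9]
gripper_force: 20.5
```

```bash
python3 -m inch '0 0 -0.01 0 0.03; 0 0 -0.014 0 0.03; 0 0 -0.014 0 0.03; 0 0 -0.014 0 0.03; 0 0 -0.014 0 0.03' 25; python3 go.py .4956 .2163 .102 -12.6
```

```text
clock: 8.1
position: [0.4954, 0.2163, 0.2996]
ee_rot: [-2.452, -1.964, 0.001]
force: [-0.1, 0.1, 0.8]
width: 0.319
gripper_force: 0.0
tip [0.4954 0.2163 0.1216] hd -12.6 t 8.1 tilt [-0.0006 -0.0004 -1.    ]
row [0.     0.0002 0.0196] roll -8.352238330029693e-05
```

```bash
python3 -m inch '0 0 0.01 0 0.03; 0 0 0.0195 0 0.03; 0 0 0.0195 0 0.03; 0 0 0.0195 0 0.03' 12 | egrep 'pos|force|wid'; python3 -m inch '0 0 0 0 0; 0 0 0 0 0; 0 0 0 0 0; 0 0 0 0 0; 0 0 0 0 0' 12;  python3 -m inch '0 0 0 0 0; 0 0 0 0 0; 0 0 0 0 0' 28
```

```text
position: [0.4955, 0.2162, 0.2799]
force: [-0.2, -1.2, 0.9]
width: 0.329
gripper_force: 0.0
clock: 9.0
position: [0.4956, 0.2164, 0.2807]
ee_rot: [-2.452, -1.964, -0.0]
force: [-1.0, -0.1, 0.3]
width: 0.153
gripper_force: 11.0
clock: 9.3
position: [0.4956, 0.2164, 0.2806]
ee_rot: [-2.452, -1.964, -0.0]
force: [0.0, 0.4, 1.6]
width: 0.14
gripper_force: 25.6
```

```bash
python3 -m inch '0 0 -0.003 0 0; 0 0 -0.006 0 0; 0 0 -0.01 0 0; 0 0 -0.015 0 0; 0 0 -0.02 0 0'; python3 - <<'E'
from h import *
im=save("wrist","wr2");sc=save("scene","sc2")
a=cv2.resize(im[40:280,180:480],(600,480));b=cv2.resize(sc[140:270,200:340],(517,480))
cv2.imwrite("pics/m2.png",cv2.resize(np.hstack([a,b])[:,:,::-1],(800,344)))
E
```

```text
clock: 9.8
position: [0.4956, 0.2163, 0.301]
ee_rot: [2.452, 1.964, 0.0]
force: [0.4, 0.8, -2.6]
width: 0.136
gripper_force: 25.1
```

View pics/m2.png

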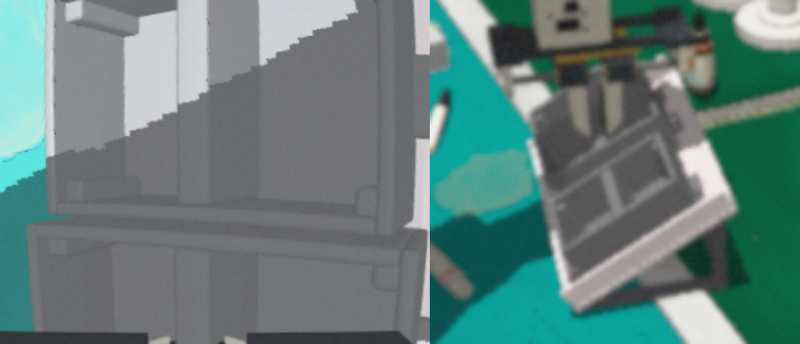

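```bash
python3 -m inch '0 0 -0.02 0 0; 0 0 -0.04 0 0; 0 0 -0.06 0 0; 0 0 -0.08 0 0; 0 0 -0.09 0 0'; python3 -m inch '0 0 0 0 0' >/dev/null; cat > tilt.py <<'E'
from fit import *
import sys
np.set_printoptions(precision=4,suppress=True)
# pose of held tray: x,y,z,yaw,pitch from network points
def model(x):
    M=(R.from_euler("z",x[3])*R.from_euler("y",-x[4])).as_matrix()
    return {n:M@np.array(p)+x[:3] for n,p in list(L.items())[:4]}
ob=gather(["scene","top"],list(L)[:4],.3)
s=arm.observe();Mt=R.from_rotvec(s["ee_rot"]).as_matrix();y=np.arctan2(Mt[1,1],Mt[0,1])
g=s["position"]-[0,0,.19]
x,res=fit(model,ob,[g[0],g[1],g[2],y,.5])
print("tray",x[:3],"yaw",np.degrees(x[3]),"pitch",np.degrees(x[4]),"rel to tip",x[:3]-(s["position"]-[0,0,.178]))
for o,r in zip(ob,res):print(o[0],o[2],o[3].round(),round(o[4],2),r.round(1))
E
python3 tilt.py; python3 - <<'E'
from h import *
sc=save("scene","sc3");w=save("wrist","wr3")
c=sc[90:270,170:370];cv2.imwrite("pics/m3.png",np.hstack([cv2.resize(c,(500,450)),w[60:360,180:480][:,:,:][:300].repeat(1,0) if 0 else cv2.resize(w[150:330,220:340+0],(300,450))])[:,:,::-1])
E
```

```text
clock: 10.4
position: [0.4959, 0.2163, 0.3921]
ee_rot: [2.452, 1.964, 0.003]
force: [-0.8, 0.2, -2.6]
width: 0.129
gripper_force: 25.7
tray [0.5029 0.2075 0.2036] yaw -10.847886019811062 pitch 20.20515310784679 rel to tip [ 0.0073 -0.0088 -0.0086]
scene tray_c [161. 265.] 0.94 [ 1.3 -0.4]
scene tray_toes [183. 240.] 0.78 [ 0.  -0.5]
scene tray_lugs [173. 270.] 0.81 [-0.3 -0.3]
scene tray_tab [159. 295.] 0.65 [-1.5  0. ]
top tray_c [256. 215.] 0.74 [-1.8  2.3]
top tray_toes [286. 217.] 0.92 [ 0.4 -0.5]
top tray_lugs [249. 223.] 0.9 [-0.4 -0.4]
top tray_tab [214. 226.] 0.93 [ 0.2 -0.1]
```

View pics/m3.png

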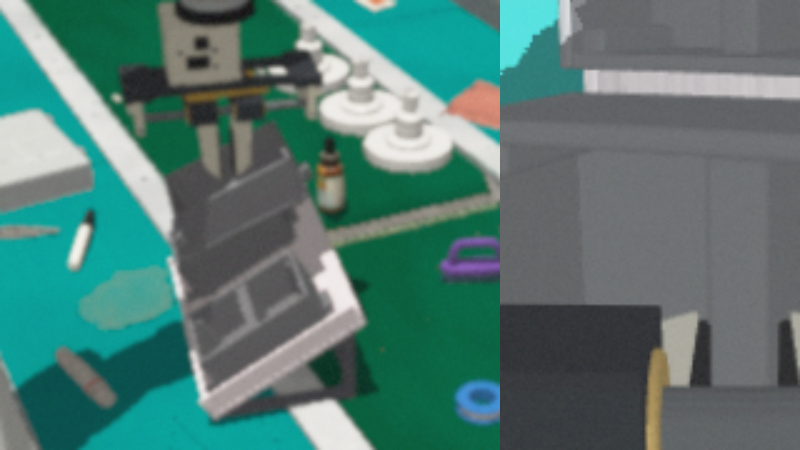

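```bash
python3 go.py .468 -.028 .2341 -12.6
```

```text
tip [0.4956 0.2163 0.2124] hd -12.61 t 11.1 tilt [-0.0001 -0.0001 -1.    ]
row [-0.2445  0.0264 -0.0217] roll -0.00021363671419199112
```

```bash
python3 -m inch '0 0 -0.02 0 0; -0.04 0.005 -0.022 0 0; -0.08 0.01 -0.022 0 0; -0.125 0.015 -0.022 0 0; -0.17 0.02 -0.022 0 0' | egrep 'pos|wid|force:'; python3 -m inch '-0.04 0.004 0 0 0; -0.07 0.006 0 0 0; -0.0745 0.0064 0 0 0; -0.0745 0.0064 0 0 0; -0.0745 0.0064 0 0 0'; python3 tilt.py
```

```text
position: [0.4776, 0.0446, 0.4127]
force: [1.5, -0.2, -1.4]
width: 0.128
gripper_force: 25.8
clock: 12.1
position: [0.4682, -0.027, 0.4125]
ee_rot: [-2.451, -1.965, -0.001]
force: [-0.2, -0.0, -2.4]
width: 0.133
gripper_force: 25.7
tray [ 0.4809 -0.023   0.2166] yaw -18.54315586197625 pitch 23.230198020298086 rel to tip [ 0.0129  0.0049 -0.0179]
scene tray_c [201. 294.] 0.87 [ 2.1 -0. ]
scene tray_toes [227. 265.] 0.61 [-1. -0.]
scene tray_lugs [215. 301.] 0.57 [-0.3 -0.5]
scene tray_tab [199. 328.] 0.64 [-1.   0.5]
```

```bash
python3 - <<'E'
from ov import *
sc=save("scene","sc4");off=np.array([210,110]);s=4
im=cv2.resize(sc[110:260,210:390][:,:,::-1],None,fx=s,fy=s,interpolation=3)
p=arm.observe()["position"];hd=np.radians(-12.6);h=np.array([np.cos(hd),np.sin(hd),0])
for pit,col,dh,dz in((30,(0,0,255),.0099,-.015),(15,(0,255,0),.005,-.019),(0,(255,0,0),0,-.021)):
    M=(R.from_euler("z",hd)*R.from_euler("y",-np.radians(pit))).as_matrix();o=p-[0,0,.178]+h*dh+[0,0,dz]
    draw(im,"scene",box(M,o),col,s=s,off=off);draw(im,"scene",box(M,o,zt=-.025),col,s=s,off=off)
cv2.imwrite("pics/m4.png",im)
E
```

```text
(no output)
```

View pics/m4.png

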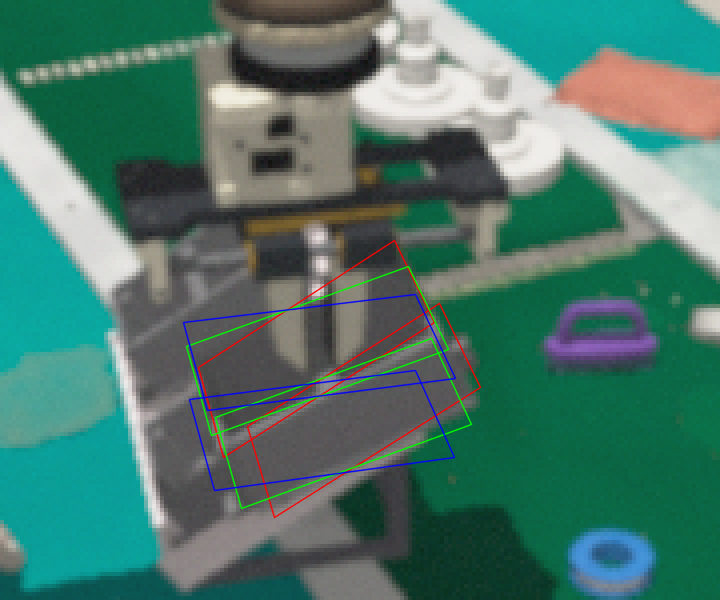

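```bash
python3 - <<'E'
from ov import *
im0=cv2.imread("pics/top0.png");off=np.array([365,190]);s=4.6
im=cv2.resize(im0[190:320,365:465],None,fx=s,fy=s,interpolation=3)
im1=cv2.imread("pics/scene0.png");off1=np.array([280,275]);s1=4.6
j=cv2.resize(im1[275:357,280:410][:, :],None,fx=s1,fy=s1,interpolation=3)
M=R.from_euler("z",-.3068).as_matrix();o=np.array([.5053,-.2114,.054])
for i,c,f,k in((im,"top",off,s),(j,"scene",off1,s1)):
    draw(i,c,box(M,o,.118,.06,-.050),(0,0,255),s=k,off=f)
    draw(i,c,box(M,o,.065,.045,0),(0,255,0),s=k,off=f)
k=np.zeros((598,800,3),np.uint8);h,w=im.shape[:2];k[:h,:min(w,460)]=im[:, :460]
j=cv2.resize(j,None,fx=340/j.shape[1],fy=340/j.shape[1]);k[:j.shape[0],460:]=j
cv2.imwrite("pics/m5.png",k)
E
```

```text
(no output)
```

View pics/m5.png

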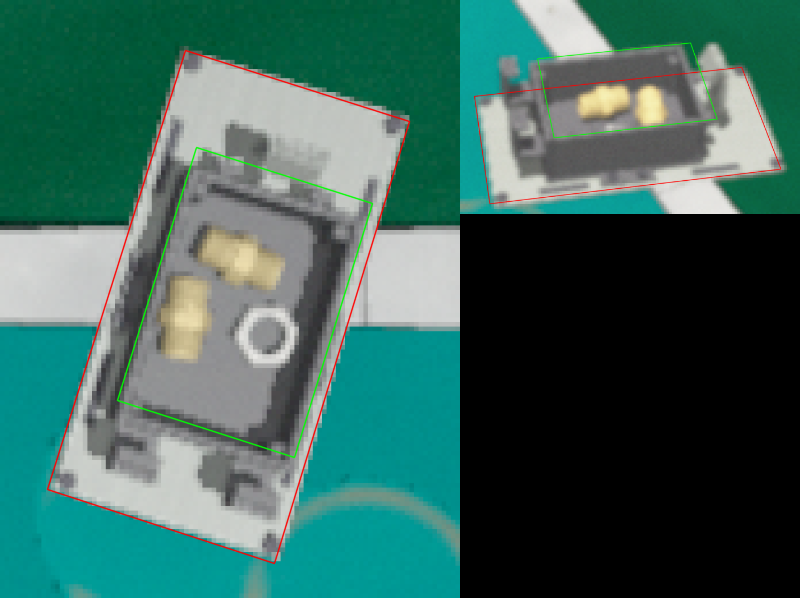

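```bash
python3 go.py .4868 -.2055 .175 -17.58; python3 - <<'E'
from h import *
im=cv2.imread("pics/top0.png");M=R.from_euler("z",-.3068).as_matrix();o=np.array([.5053,-.2114,.054])
import scipy.ndimage as nd
def prof(ys,z,xs):
    v=[]
    for y in ys:
        q=np.array([proj("top",M@np.array([x,y,z])+o) for x in xs]);v.append(nd.map_coordinates(im.mean(2),q.T,order=1))
    return np.mean(v,0)
xs=np.arange(-.11,.1,.003)
a=prof(np.linspace(-.015,.015,9),0,xs);b=prof(np.linspace(.024,.036,5),0.008,xs);c=prof(np.linspace(-.036,-.024,5),.008,xs)
for r in zip(xs*1e3,a,b,c):print(*[int(round(k)) for k in r],end=" | ")
E
```

```text
tip [ 0.468  -0.0279  0.2345] hd -12.6 t 12.65 tilt [ 0.0001  0.     -1.    ]
row [-0.1692  0.0571  0.0595] roll 0.08688279374521785
-110 203 204 205 | -107 203 204 205 | -104 203 204 205 | -101 203 202 205 | -98 202 173 187 | -95 198 144 152 | -92 185 137 138 | -89 164 147 146 | -86 158 134 140 | -83 158 103 117 | -80 160 123 126 | -77 161 147 147 | -74 148 135 139 | -71 135 134 132 | -68 105 96 108 | -65 76 87 86 | -62 103 113 92 | -59 143 144 72 | -56 147 146 66 | -53 146 147 69 | -50 146 146 69 | -47 146 147 67 | -44 146 146 72 | -41 146 146 68 | -38 146 148 67 | -35 146 152 66 | -32 147 148 67 | -29 146 149 68 | -26 157 152 68 | -23 168 162 81 | -20 160 184 91 | -17 156 191 98 | -14 154 182 101 | -11 152 176 100 | -8 153 171 102 | -5 157 169 92 | -2 165 171 70 | 1 158 160 68 | 4 143 138 65 | 7 142 143 66 | 10 146 139 68 | 13 163 129 66 | 16 177 127 67 | 19 181 134 68 | 22 176 135 66 | 25 167 128 70 | 28 148 121 68 | 31 139 129 66 | 34 141 142 68 | 37 142 142 64 | 40 141 140 61 | 43 141 136 82 | 46 120 101 102 | 49 74 81 96 | 52 107 127 121 | 55 134 126 141 | 58 134 126 175 | 61 145 138 187 | 64 147 160 191 | 67 148 140 193 | 70 145 125 192 | 73 149 122 194 | 76 158 116 194 | 79 162 120 196 | 82 176 168 196 | 85 191 194 196 | 88 194 193 196 | 91 194 193 195 | 94 194 193 195 | 97 193 193 195 |
```

```bash
python3 -m inch '-0.045 0.015 0 0.087 0; -0.09 0.03 0 0.087 0; -0.13 0.044 0 0.087 0; -0.16 0.054 0 0.087 0; -0.1692 0.0565 0.02 0.087 0' >/dev/null; python3 -m inch '0 0 0.02 0 0; 0 0 0.04 0 0; 0 0 0.04 0 0; 0 0 0.04 0 0'; python3 go.py .4858 -.2052 .149 -17.58; python3 tilt.py; python3 tilt.py
```

```text
clock: 13.55
position: [0.4863, -0.2055, 0.3528]
ee_rot: [-2.535, -1.855, 0.001]
force: [1.0, 0.2, -1.6]
width: 0.128
gripper_force: 25.9
tip [ 0.4863 -0.2055  0.1748] hd -17.6 t 13.55 tilt [-0.0006 -0.     -1.    ]
row [ 0.0002 -0.0005  0.0258] roll -0.0003427232425153514
tray [ 0.4932 -0.2071  0.1596] yaw -17.458264943202025 pitch 19.332013248050174 rel to tip [ 0.007  -0.0016 -0.0151]
scene tray_c [270. 337.] 0.72 [0.3 0.8]
scene tray_toes [292. 304.] 0.97 [-0.2 -0.1]
scene tray_lugs [281. 345.] 0.66 [ 0.7 -1.2]
scene tray_tab [267. 378.] 0.62 [-0.7 -0.5]
top tray_c [260. 424.] 0.88 [-0.4  0.9]
top tray_toes [292. 411.] 0.63 [-0.3  0.2]
top tray_lugs [256. 426.] 0.77 [-0.4 -1.4]
top tray_tab [223. 436.] 0.9 [0.5 0.3]
tray [ 0.4932 -0.2105  0.1583] yaw -15.471646149406494 pitch 18.40055428466235 rel to tip [ 0.007  -0.005  -0.0163]
scene tray_c [272. 338.] 0.92 [0.4 1.3]
scene tray_toes [295. 304.] 0.9 [-0.6  0.8]
scene tray_lugs [282. 345.] 0.65 [ 0.7 -0.7]
scene tray_tab [268. 378.] 0.74 [-0.7 -0.9]
top tray_c [260. 423.] 0.98 [0.3 3.3]
top tray_toes [292. 415.] 0.76 [-0.3 -0.7]
top tray_lugs [255. 427.] 0.96 [ 0.4 -1.9]
top tray_tab [223. 437.] 0.77 [ 0.3 -0.2]
```

```bash
python3 go.py .4879 -.2057 .132 -17.58
```

```text
tip [ 0.4862 -0.2055  0.1745] hd -17.6 t 14.55 tilt [-0.  0. -1.]
row [0.0003 0.0017 0.0425] roll -0.0002783859986146816
```

```bash
python3 -m inch '0.0003 0.0017 0.02 0 0; 0.0003 0.0017 0.04 0 0; 0.0003 0.0017 0.0425 0 0; 0.0003 0.0017 0.0425 0 0'|egrep 'pos|force:|wid';  python3 -m inch '0 0 0.002 0 0; 0 0 0.004 0 0; 0 0 0.004 0 0'|egrep 'pos|force:|wid'
```

```text
position: [0.4878, -0.2058, 0.3099]
force: [-0.0, 0.5, -2.1]
width: 0.129
gripper_force: 25.9
position: [0.488, -0.2057, 0.3063]
force: [-1.1, -1.0, -2.5]
width: 0.127
gripper_force: 25.9
```

```bash
python3 -m inch '0 0 0.002 0 0; 0 0 0.003 0 0; 0 0 0.003 0 0'|egrep 'pos|force:|wid'; python3 -m inch '0 0 0.002 0 0; 0 0 0.003 0 0; 0 0 0.003 0 0'|egrep 'pos|force:|wid'
```

```text
position: [0.4879, -0.2057, 0.3029]
force: [0.7, 0.6, -2.4]
width: 0.134
gripper_force: 25.9
position: [0.4879, -0.2057, 0.2999]
force: [0.5, -1.1, -2.4]
width: 0.135
gripper_force: 25.4
```

```bash
for i in 1 2; do python3 -m inch '0 0 0.001 0 0; 0 0 0.0015 0 0; 0 0 0.0015 0 0'|egrep 'pos|force:|wid';done
```

```text
position: [0.488, -0.2057, 0.2985]
force: [0.4, -0.1, -1.6]
width: 0.125
gripper_force: 25.5
position: [0.4879, -0.2057, 0.297]
force: [-0.2, 0.3, -0.4]
width: 0.127
gripper_force: 25.5
```

```bash
python3 - <<'E'
from ov import *
sc=save("scene","sc6");w=save("wrist","wr6")
a=cv2.resize(sc[265:355,275:405],(800,554),interpolation=3)
cv2.imwrite("pics/m6.png",a[:,:,::-1])
E
python3 tilt.py
```

```text
tray [ 0.4887 -0.2147  0.0836] yaw -17.426221554908174 pitch 18.407570721798752 rel to tip [ 0.0008 -0.009  -0.0354]
scene tray_c [306. 308.] 0.69 [-2.9 20.5]
scene tray_toes [315. 304.] 0.62 [4.3 0.2]
scene tray_lugs [328. 340.] 0.66 [-10.6   1. ]
scene tray_tab [287. 375.] 0.56 [ 5.3 -0.6]
top tray_c [262. 420.] 0.92 [0.7 2.4]
top tray_toes [294. 411.] 0.82 [-1.2 -1.2]
top tray_lugs [255. 422.] 0.89 [ 3.  -0.4]
top tray_tab [228. 435.] 0.78 [ 0.6 -1.4]
```

View pics/m6.png

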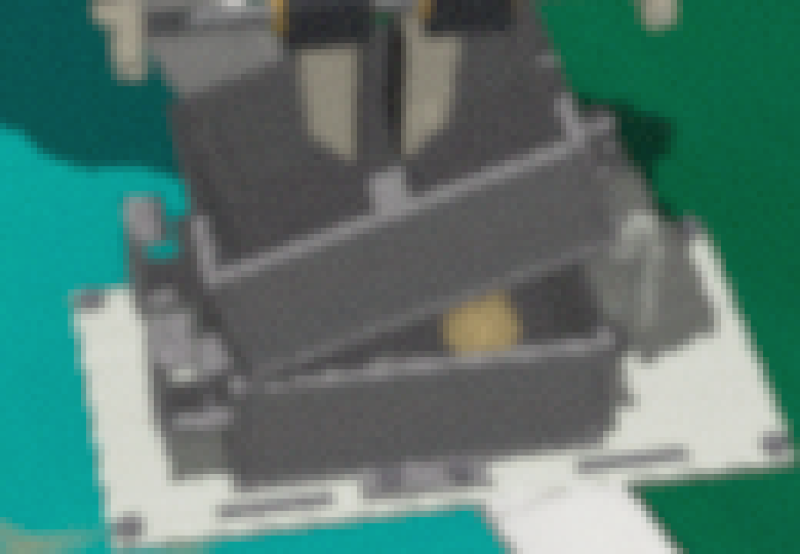

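```bash
python3 -m inch '0 -0.001 0 0 0; 0 -0.002 0 0 0; 0 -0.003 0 0 0; 0 -0.003 0 0 0'|egrep 'pos|force:|wid';python3 -m inch '0 -0.001 0.0003 0 0; 0 -0.002 0.0006 0 0; 0 -0.003 0.001 0 0; 0 -0.003 0.001 0 0'|egrep 'pos|force:|wid'
```

```text
position: [0.4848, -0.2047, 0.2969]
force: [-0.2, 0.3, -1.8]
width: 0.128
gripper_force: 26.0
position: [0.482, -0.2038, 0.2959]
force: [0.1, 0.6, -2.4]
width: 0.125
gripper_force: 26.1
```

```bash
for i in 1 2; do python3 -m inch '0 -0.001 0.0003 0 0; 0 -0.002 0.0006 0 0; 0 -0.002 0.0006 0 0'|egrep 'pos|force:|wid'; done
```

```text
position: [0.4801, -0.2032, 0.2954]
force: [0.1, -0.1, -2.0]
width: 0.127
gripper_force: 26.1
position: [0.4782, -0.2026, 0.2948]
force: [-0.9, -0.3, -1.7]
width: 0.126
gripper_force: 26.2
```

```bash
for i in 1 2; do python3 -m inch '0 -0.001 0.0003 0 0; 0 -0.0015 0.0005 0 0; 0 -0.0015 0.0005 0 0'|egrep 'pos|force:|wid'; done
```

```text
position: [0.4771, -0.2022, 0.2944]
force: [-0.0, -0.5, -1.6]
width: 0.129
gripper_force: 26.3
position: [0.4762, -0.202, 0.2944]
force: [4.2, -0.4, 3.7]
width: 0.129
gripper_force: 26.8
```

```bash
python3 -m inch '0 0.001 0 0 0; 0 0.001 0 0 0; 0 0.001 0 0 0' 6|egrep 'pos|force|wid'; python3 -m inch '0 0.001 0.001 0 0; 0 0.002 0.002 0 0; 0 0.003 0.003 0 0; 0 0.004 0.004 0 0; 0 0.005 0.005 0 0' 4|egrep 'pos|force|wid'; python3 tilt.py | head -1
```

```text
position: [0.4768, -0.2022, 0.294]
force: [4.0, -0.6, 2.6]
width: 0.143
gripper_force: 6.3
position: [0.482, -0.2038, 0.2892]
force: [5.5, -0.3, 5.0]
width: 0.142
gripper_force: 4.4
tray [ 0.487  -0.208   0.0955] yaw -19.592634156363548 pitch 12.714693852072516 rel to tip [ 0.005  -0.0042 -0.0157]
```

```bash
python3 -m inch '0 0.002 0 0 0; 0 0.002 0 0 0; 0 0.002 0 0 0' 4|egrep 'pos|force|wid'; python3 -m inch '0 0.001 0.001 0 0; 0 0.002 0.002 0 0; 0 0.003 0.003 0 0; 0 0.003 0.003 0 0' 4|egrep 'pos|force|wid'; python3 tilt.py | head -1
```

```text
position: [0.4832, -0.2042, 0.2887]
force: [3.6, 0.0, 1.9]
width: 0.138
gripper_force: 4.1
position: [0.4862, -0.2051, 0.2856]
force: [5.3, -1.1, 2.8]
width: 0.138
gripper_force: 4.1
tray [ 0.4898 -0.2085  0.092 ] yaw -19.18488136317332 pitch 12.988247443487836 rel to tip [ 0.0038 -0.0034 -0.0158]
```

```bash
python3 -m inch '0 0 0 0 0.02; 0 0 0 0 0.03; 0 0 0 0 0.03; 0 0 0 0 0.03; 0 0 -0.01 0 0.03'|egrep 'pos|force|wid'; python3 -m inch '0 0 -0.03 0 0.03; 0 0 -0.06 0 0.02; 0 0 -0.08 0 0; 0 0 -0.08 0 0; 0 0 -0.08 0 0'|egrep 'clock|pos|force|wid'; cp tilt.py tilt2.py; sed -i 's/^ob=.*/ob=gather(["scene","top","wrist"],list(L)[:4],.3)/' tilt2.py; python3 tilt2.py
```

```text
position: [0.4852, -0.2048, 0.295]
force: [0.1, 0.3, 0.3]
width: 0.325
gripper_force: 0.0
clock: 22.55
position: [0.4858, -0.2051, 0.3762]
force: [0.4, -0.2, 0.1]
width: 0.032
gripper_force: 0.0
tray [ 0.4939 -0.2074  0.0845] yaw -17.7868648336561 pitch 2.4968615846779385 rel to tip [ 0.0079 -0.0023 -0.1133]
scene tray_c [300. 339.] 0.97 [-0.9 -1.4]
scene tray_toes [312. 302.] 0.71 [ 0.  -1.5]
scene tray_lugs [307. 341.] 0.83 [ 2.3 -2.1]
scene tray_tab [303. 372.] 0.74 [-1.4  0.9]
top tray_c [260. 416.] 0.78 [0.5 2.2]
top tray_toes [297. 406.] 0.74 [-1.4 -0. ]
top tray_lugs [262. 420.] 0.66 [-1.2 -2.5]
top tray_tab [227. 428.] 0.93 [1.3 0.1]
wrist tray_c [237. 328.] 0.6 [1.8 1.5]
wrist tray_lugs [232. 330.] 0.82 [-0.8  1.3]
wrist tray_tab [235. 424.] 0.73 [-0.2 -1.3]
```

```bash
python3 go.py .5549 -.2271 .122 -17.58
```

```text
tip [ 0.486  -0.2051  0.1978] hd -17.59 t 23.3 tilt [-0.  0. -1.]
row [-0.0001  0.0723  0.0758] roll -0.00024601827175689577
```

```bash
python3 -m inch '0 0.04 0 0 0; 0 0.0723 0.03 0 0; 0 0.0723 0.065 0 0; 0 0.0723 0.0755 0 0; 0 0.0723 0.0755 0 0' 20|egrep 'pos|force:|wid'; python3 -m inch '0 0 0.002 0 0; 0 0 0.004 0 0; 0 0 0.004 0 0'|egrep 'pos|force:'; python3 -m inch '0 0 0.002 0 0; 0 0 0.003 0 0; 0 0 0.003 0 0'|egrep 'pos|force:'
```

```text
position: [0.554, -0.2267, 0.299]
force: [-0.8, -0.1, -0.3]
width: 0.004
gripper_force: 0.0
position: [0.555, -0.227, 0.2975]
force: [-0.1, -0.3, -0.3]
gripper_force: 0.0
position: [0.5552, -0.227, 0.2937]
force: [0.3, 0.7, 1.4]
gripper_force: 1.0
```

```bash
for i in 1 2; do python3 -m inch '0 0 0.001 0 0; 0 0 0.002 0 0; 0 0 0.002 0 0'|egrep 'pos|force:'; done
```

```text
position: [0.5555, -0.2271, 0.2917]
force: [3.3, 0.1, 3.9]
gripper_force: 1.9
position: [0.5543, -0.2268, 0.2886]
force: [-0.5, 0.3, -0.2]
gripper_force: 0.0
```

```bash
for i in 1 2; do python3 -m inch '0 0 0.001 0 0; 0 0 0.002 0 0; 0 0 0.002 0 0'|egrep 'pos|force:'; done
```

```text
position: [0.5548, -0.2269, 0.287]
force: [-1.1, -0.4, 0.2]
gripper_force: 0.0
position: [0.5548, -0.2269, 0.2851]
force: [0.1, 0.3, 0.4]
gripper_force: 0.0
```

```bash
for i in 1 2 3; do python3 -m inch '0 0 0.001 0 0; 0 0 0.001 0 0'|egrep 'pos|force:'; done
```

```text
position: [0.5549, -0.2269, 0.2842]
force: [0.0, 0.5, -0.3]
gripper_force: 0.0
position: [0.5549, -0.2269, 0.2832]
force: [-0.8, 0.2, -0.4]
gripper_force: 0.0
position: [0.5549, -0.227, 0.2824]
force: [-0.3, -0.5, 1.3]
gripper_force: 0.5
```

```bash
python3 -m inch '0 0 0.001 0 0; 0 0 0.001 0 0'|egrep 'pos|force:'; python3 -m inch '0 0 -0.01 0 0; 0 0 -0.05 0 0; 0 0 -0.09 0 0;0 0 -0.1 0 0; 0 0 -0.1 0 0'|egrep 'clock|pos|force:'; python3 -m inch '-0.05 0 0 0 0.05; -0.1 0 0 0 0.05; -0.1 0 0 0 0.05' >/dev/null; python3 tilt2.py; python3 - <<'E'
from h import *
sc=save("scene","sc8")
cv2.imwrite("pics/m8.png",np.hstack([cv2.resize(sc[260:360,270:410],(500,357),interpolation=3),cv2.resize(sc[150:260,220:330],(300,300)).repeat(1,0)[:, :] if 0 else cv2.resize(sc[140:260,215:325],(300,357))])[:,:,::-1])
E
```

```text
position: [0.555, -0.2271, 0.2823]
force: [-3.0, 0.9, 10.9]
gripper_force: 5.3
clock: 26.9
position: [0.5553, -0.2274, 0.3834]
force: [-0.1, 0.1, -0.5]
gripper_force: 0.0
tray [ 0.4954 -0.2076  0.0815] yaw -17.643159532309642 pitch 1.8555480789950616 rel to tip [-0.0294  0.1146 -0.1219]
scene tray_c [299. 338.] 0.88 [0.1 0.3]
scene tray_toes [312. 303.] 0.72 [ 0.1 -2. ]
scene tray_lugs [311. 337.] 0.89 [-0.3  1.7]
scene tray_tab [305. 375.] 0.66 [-1.3 -1.2]
top tray_c [259. 420.] 0.69 [ 0.4 -0.8]
top tray_toes [294. 408.] 0.61 [-0.  -0.7]
top tray_lugs [260. 422.] 0.67 [-0.6 -3.4]
top tray_tab [227. 426.] 0.66 [0.7 0.8]
wrist tray_c [108. 234.] 0.72 [0.9 1.3]
wrist tray_toes [116. 153.] 0.68 [ 1.6 -0. ]
wrist tray_lugs [116. 246.] 0.92 [-2.8 -0.6]
wrist tray_tab [108. 336.] 0.65 [1.3 0.2]
```

View pics/m8.png

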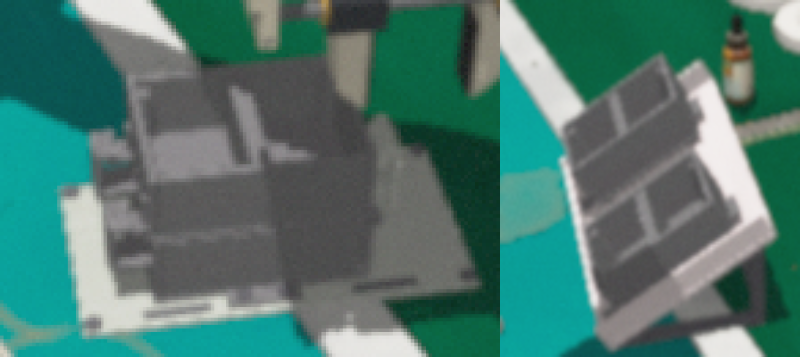

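```bash
python3 -c "
from cell import arm
print(arm.sign_off())"
```

```text
the job is handed in; nothing more can be done
None
```

I hooked the middle tray under the front hooks of the bottom tray, swung it down and pressed it home. It sits level by eye, though I did not measure the front edge. The press force dropped to zero and then met a firm stop at home height, so I take the catch as snapped. The other two trays stayed on the rack, the robot touches nothing, and the job is handed in at about 28 s.

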